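# Feel the horn anvil into its hidden bench socket

## Task

Take the horn anvil out of the stake rack and set it up in the bench stake holder, its round horn pointing out over the holder's front edge. The holder's socket is hidden under a flush dust plug somewhere along the middle of its steel slide: feel for it by dragging the tip of the shank over the slide with light pressure until it drops in, ease the anvil fully home on its shoulder and let go. Press gently throughout so that the slide is not scored, and leave the other two stakes in the rack as they are.

Things in the scene. Friction and masses are not known exactly. Their poses are not given: they have to be found in the camera images.
- anvil: Steel horn anvil on a stake shank, about 0.5 kg, upright in one of the rack's three holes, its round horn towards the rack's front. Origin: centre of the underside of its square shoulder (32 x 32 x 6 mm), z up, horn along -x, flat heel along +x to 50 mm. Overall 122 mm long, 54 mm high above the origin. Neck above the shoulder at most 34 mm long (x), 24 mm wide (y).
- anvil_grip (a point): Centre of the anvil's head block, 41 mm above the anvil's origin: flat-sided, 44 mm long (x), 24 mm wide (y), 26 mm high. The place to grip, from above, with the fingers closing along the anvil's y.
- shank_tip (a point): Centre of the lower end of the anvil's shank, 26 mm below its origin. The shank is square and tapered, 12 mm wide at the shoulder and 8.5 mm at the tip, its sides parallel to the anvil's x and y.
- horn (a point): Tip of the anvil's round horn (23 mm thick at its root): 72 mm along -x and 41.5 mm above the anvil's origin.
- bed: Bench stake holder, fixed to the bench: green cast bed, foot 104 mm (x) by 224 mm (y), 68 mm wide above. Origin: centre of its underside; y runs along it, -x is its front, towards the robot. Side rails: tops at z = 48 mm, inner faces at x = -22 and 22 mm. Dark clamp caps on both ends, over y beyond 52 mm either way: top at z = 55 mm, bolt heads to 60 mm.
- slide_mid (a point): Middle of the visible top of the ground steel slide between the rails and caps, 45 mm above the bed's origin. The slide is clamped and stays put. In it is one square vertical socket, 15 x 15 mm, over 28 mm deep, sides along the bed's x and y. Its centre is on the bed's middle line (x = 0), at a y of -26 to 26 mm that differs each time and is not measured.
- slide_end (a point): A point on the slide's top on the middle line, at y = 26 mm: the limit of the socket's range. The socket is shut by a sprung dust plug of the same steel, flush, no seam to see. It yields to 1.3 N at first and takes 2.5 N at the bottom, less than the anvil's weight: the seated anvil stays down.
- rack: Wooden stake rack, fixed, 80 mm (x) by 270 mm (y) by 45 mm high, with three square vertical 16.5 mm holes at y = -90, 0 and 90 mm. The stakes' shoulders stand on its top, the shanks in the holes. Origin: centre of its underside; -x is its front.
- dome_stake: Steel mushroom stake, head 40 mm across, 53 mm above the rack's top, in another of the rack's holes. Origin: centre of its shoulder's underside. To be left alone.
- ball_stake: Steel ball stake, ball 28 mm across, 54 mm above the rack's top, in the rack's third hole. Origin: centre of its shoulder's underside. To be left alone.
Not all that is in view belongs to the job. What is shaped like the anvil but blue is not meant.

How it is judged:
By the outcome, as a careful person would: the job done as asked, in the order asked, and still so for the second after the job is handed in, with the robot touching nothing.
It also fails if it takes over 72 s, if anything falls off the work surface, if the arm or the gripper's body presses on something with over 40 N, if the wrist force passes 120 N, or if a joint passes its speed limit or range.

## Robot

A 7-joint arm with a two-finger parallel gripper is mounted at the origin on the work surface. World frame = base frame: x ahead of the robot, y to its left, z up, the work surface at z = 0. Lengths are in mm, angles in rad, forces in N, time in s.
With the tool pointing down it reaches from about 400 to 900 mm from the base axis. Payload 5.5 kg.
Tool frame: the origin (TCP) lies at the very end of the fingers, on their centre line; the grasp point (between the pads) lies 19 mm behind it; z points along the fingers, y is the direction in which the jaws open and shut (so a half turn about z gives the same grasp; the last joint's range is limited). The gripper opens to 85 mm and grips with 20 to 120 N. Pads are 22 mm wide; open, the fingers measure 114 mm over their backs; the gripper's body (76 mm by 85 mm) begins 54 mm behind the grasp point. The pads swing forward as they close: fully open they stand 13 mm farther back than shut.
Start: joints at [-1.079, 0.501, -0.427, 1.55, 0.221, 1.138, -0.21], TCP at [147.387, 633.069, 231.31] pointing down, gripper open.
Joint ranges: [-2.88, 2.88], [-0.31, 2.03], [-1.54, 1.56], [0.2, 2.42], [-1.41, 4.55], [0.19, 2.02], [-2.57, 2.57]. Speed limits (rad/s): [2.57, 2.57, 3.14, 3.14, 3.14, 3.14, 3.14].

## Interface

Orientations are given as a 3x3 rotation matrix whose columns are the frame's x, y, z axes.
In Python, from cell import env gives the robot as it stands. The module is installed in compiled form; this text tells all that it offers.
- The arm moves only by the tool send_rows, never from a script. Its argument "steps" is text: rows parted by semicolons, each of 7 numbers parted by spaces: the shift along the tool's x, y, z in m, then the turn, a rotation vector about the tool's x, y, z in degrees, then the closure, from -1 (fully open) to 1 (shut), so that 0 is half open. In form: dx dy dz ax ay az hand; .... A call has 1 to 8 rows; each row is the pose to reach, as a shift and turn from the pose commanded when the call began, along the tool's axes at that moment; what a row does not reach only later rows make up. A row lasts 1/8 s, in which the tool goes at most 62.5 mm and 10.7 degrees, less where a joint would pass 70% of its speed; a pose out of reach is approached as far as the arm can. A call with a gripper value outside its range is refused whole. The fingers move at their own pace and stop on an object; "squeeze" is the grip in N (left out, the last holds). Time passes only in rows, so rows that repeat a pose let the fingers close. It gives the time, the measured TCP pose, the force and the opening at its end, in the units of the state.
- env.observe(): the state, without advancing time (a new reading comes with each control period).
- env.capture(name): name is "scene" or "top" or "wrist"; returns the picture (400x640x3 uint8, red, green, blue); there is no depth.
- env.camera_params(name): a dict with "fx", "fy", "cx", "cy" (pixels), "camera_from_world" (4x4, takes a point from world to camera coordinates). Camera axes: x right, y down, z forward; pixel columns grow to the right and rows downward; lengths in mm; the calibration is good to about 2 mm. The wrist camera is an equidistant fisheye: a pixel r from the principal point sees the ray r / f radians off the axis. A picture is of the moment at which its call begins: read the wrist's pose just before it. camera_params takes no time and is no camera call; for the wrist camera it gives the pose at the moment of the call.
- env.finish_job(): hands the job in, once; it reports no verdict.
The state is a dict: "t": time; "joint_pos": joint angles; "joint_vel": joint speeds; "joint_torque": joint torques, N m; "ee_pos": TCP position; "tcp_rot": TCP orientation; "force": force on the tool from outside, world axes, zero at the start; "ft_torque": the same for the moment, N m; "grip_width": finger opening in mm.
Only numpy, scipy, OpenCV 4.12 (cv2) and the standard library are available. Lean on these libraries where they do the work, as an engineer would, in place of code of your own. Each camera call takes 0.05 s, during which the arm holds its last target.

## Working session

There is one attempt and no reset: what is moved stays moved. The work goes in short steps, Python scripts to look and compute and a tool call to move; the robot and the scene stay as the last step left them, time stands still between calls to the robot, and variables do not carry over. Pictures are saved under pics/ and viewed, and the job is handed in when it is done.

Besides the shell and the picture viewer there is one more tool, called after "Emit:" as a command line: name --argument value ..., lists and objects as JSON in quotes. send_rows: Moves the arm, as the interface text tells. Its arguments: {"type":"object","properties":{"steps":{"type":"string"},"squeeze":{"type":"number"}},"required":["steps"]}

```bash
mkdir -p pics; cat > h.py <<'E'
import numpy as np, cv2
from cell import env
def save(name,fn):
    im=env.capture(name); cv2.imwrite('pics/'+fn,im[:,:,::-1]); return im
def ray(name,u,v,P=None):
    P=P or env.camera_params(name); T=np.array(P['camera_from_world']); R=T[:3,:3]; c=-R.T@T[:3,3]
    x=(u-P['cx'])/P['fx']; y=(v-P['cy'])/P['fy']
    if name=='wrist':
        r=np.hypot(x,y); d=np.array([0,0,1.]) if r<1e-9 else np.array([np.sin(r)*x/r,np.sin(r)*y/r,np.cos(r)])
    else: d=np.array([x,y,1.])
    d=R.T@d; return c,d/np.linalg.norm(d)
def onz(name,u,v,z,P=None):
    c,d=ray(name,u,v,P); return c+d*(z-c[2])/d[2]
def proj(name,p,P=None):
    P=P or env.camera_params(name); T=np.array(P['camera_from_world']); q=T[:3,:3]@np.array(p)+T[:3,3]
    if name=='wrist':
        r=np.hypot(q[0],q[1]); th=np.arctan2(r,q[2]); s=th/r; return np.array([P['cx']+P['fx']*q[0]*s,P['cy']+P['fy']*q[1]*s])
    return np.array([P['cx']+P['fx']*q[0]/q[2],P['cy']+P['fy']*q[1]/q[2]])
E
python3 - <<'E'
from h import *
np.set_printoptions(precision=3,suppress=True)
s=env.observe(); print(s['t'],s['ee_pos'],s['tcp_rot'],s['force'],s['grip_width'])
for n in('scene','top','wrist'):
    save(n,n+'0.png')
    P=env.camera_params(n); print(n,P['fx'],P['fy'],P['cx'],P['cy']); c,d=ray(n,P['cx'],P['cy']); print(c,d)
E
```

```text
0.0 [147.314 632.356 230.253] [[-0.974  0.227 -0.001]
 [ 0.227  0.974 -0.002]
 [ 0.    -0.002 -1.   ]] [-0.33  -0.843  0.116] 85.2216094958376
scene 369.86427668558485 369.86427668558485 312.24157191435955 200.569835269059
[820.152 219.76  648.881] [-0.505 -0.195 -0.841]
top 376.62830207440993 376.62830207440993 321.2825084458916 198.56157475671705
[278.819  68.312 960.599] [ 0.19   0.001 -0.982]
wrist 309.70691628693146 309.70691628693146 321.10327530026495 198.16776659816566
[ 75.076 649.182 372.789] [ 0.284 -0.067 -0.957]
```

View pics/scene0.png

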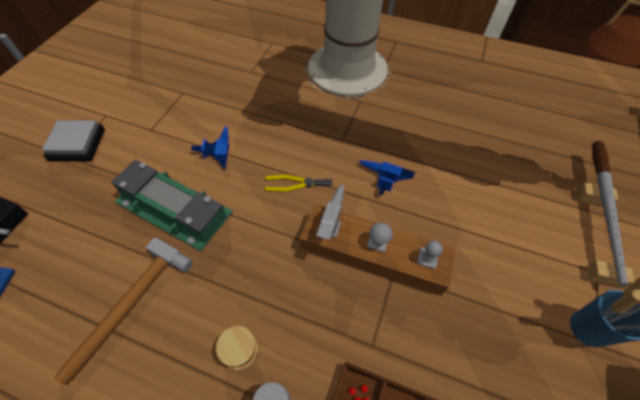

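View pics/top0.png

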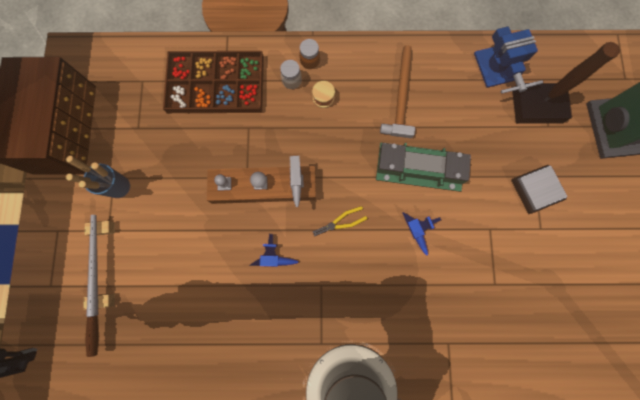

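View pics/wrist0.png

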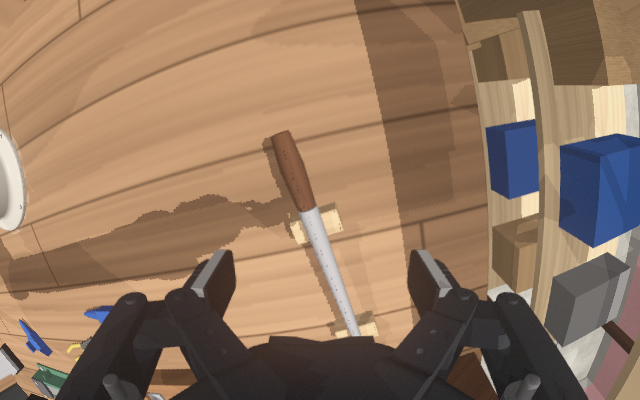

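The top view shows the rack near (262,183), with the anvil at (296,180), the bed at (424,166), and the blue decoys at (275,258) and (418,232). Next I'll zoom in to measure.

```bash
python3 - <<'E'
from h import *
im=cv2.imread('pics/top0.png')
a=cv2.resize(im[140:220,195:335],None,fx=5.6,fy=5.6,interpolation=cv2.INTER_CUBIC); cv2.imwrite('pics/t_rack.png',a)
a=cv2.resize(im[130:200,365:485],None,fx=6.6,fy=6.6,interpolation=cv2.INTER_CUBIC); cv2.imwrite('pics/t_bed.png',a)
im=cv2.imread('pics/scene0.png')
a=cv2.resize(im[150:260,100:240],None,fx=5,fy=5,interpolation=cv2.INTER_CUBIC); cv2.imwrite('pics/s_bed.png',a)
a=cv2.resize(im[170:300,290:470],None,fx=4.4,fy=4.4,interpolation=cv2.INTER_CUBIC); cv2.imwrite('pics/s_rack.png',a)
E
```

```text
(no output)
```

View pics/t_rack.png

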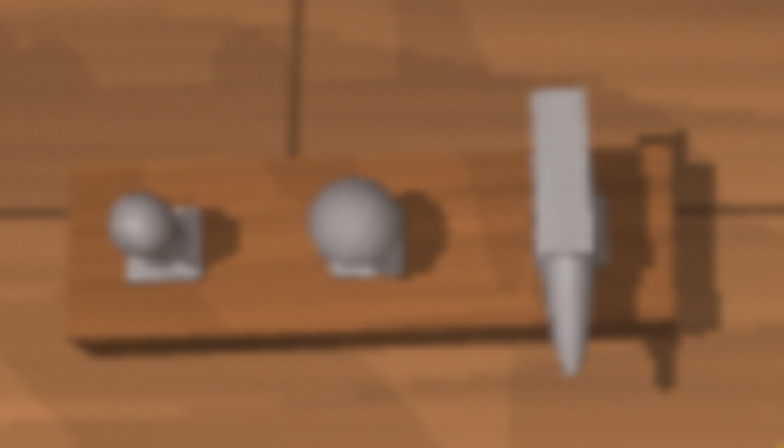

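View pics/t_bed.png

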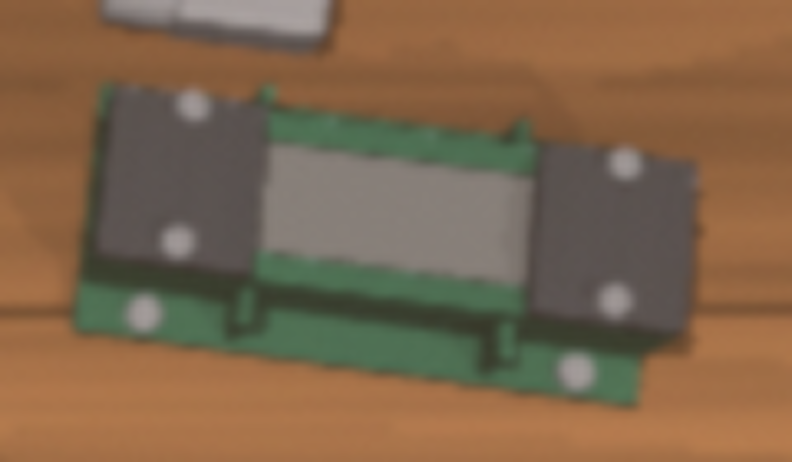

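View pics/s_bed.png

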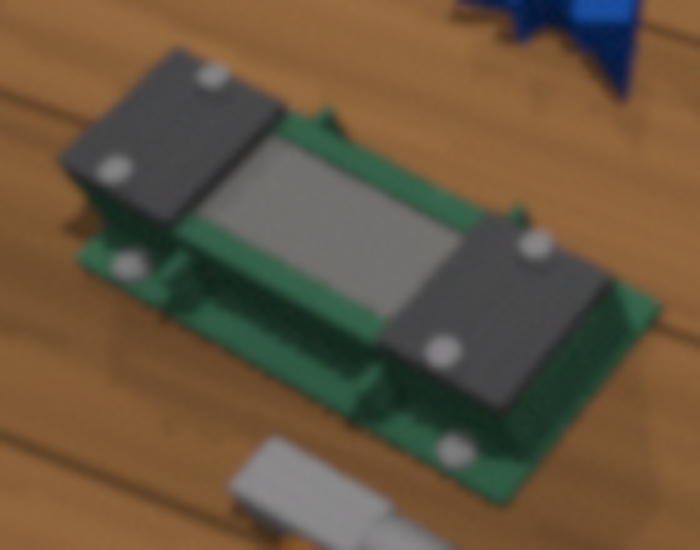

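View pics/s_rack.png

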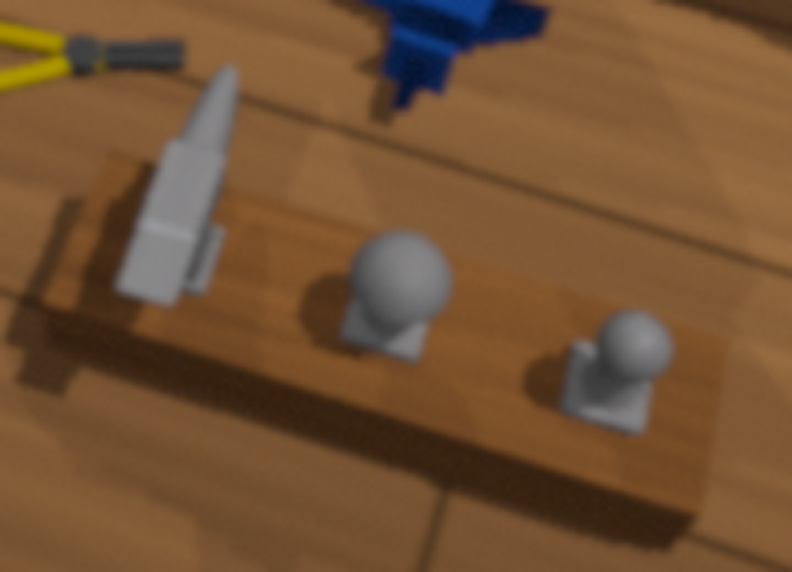

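```bash
cat > m.py <<'E'
from h import *
np.set_printoptions(precision=1,suppress=True)
def cv(c,f,o): return [((np.array(p)+.5)/f-.5+np.array(o)) for p in c]
def pts(n,c,f,o,z): return np.array([onz(n,*p,z) for p in cv(c,f,o)])
print('rack top'); r=pts('top',[(70,163),(70,338),(672,325),(680,145)],5.6,(195,140),45); print(r, r.mean(0))
r=pts('scene',[(110,152),(728,340),(697,515),(45,310)],4.4,(290,170),45); print(r, r.mean(0))
def ang(a,b): d=b-a; return np.degrees(np.arctan2(d[1],d[0])),np.linalg.norm(d[:2])
print('anvil top face'); a=pts('top',[(530,90),(585,88),(595,252),(540,255)],5.6,(195,140),99); print(a)
m0=(a[0]+a[1])/2;m1=(a[2]+a[3])/2; print(m0,m1,ang(m0,m1),'grip',m1+(m0-m1)/np.linalg.norm(m0-m1)*22)
h=pts('top',[(570,376)],5.6,(195,140),86)[0]; print('horn',h)
a=pts('scene',[(117,292),(170,302),(223,155),(172,140)],4.4,(290,170),99); print(a)
m0=(a[0]+a[1])/2;m1=(a[2]+a[3])/2; print(m0,m1,ang(m0,m1),'grip',m1+(m0-m1)/np.linalg.norm(m0-m1)*22)
print('horn',pts('scene',[(232,68)],4.4,(290,170),86.5))
print('bed bolts')
for n,c,f,o in(('top',[(193,105),(178,241),(625,162),(615,300)],6.6,(365,130)),('scene',[(442,350),(536,243),(115,168),(212,75)],5,(100,150))):
    b=pts(n,c,f,o,59); print(b,b.mean(0),ang(b[1],b[0]),ang(b[3],b[2]),ang(b[2],b[0]),ang(b[3],b[1]))
for n,L,R,f,o in(('top',[(112,88),(268,103),(253,272),(97,255)],[(540,143),(695,160),(690,332),(528,315)],6.6,(365,130)),
  ('scene',[(382,335),(490,212),(612,280),(500,408)],[(168,222),(62,158),(178,48),(285,108)],5,(100,150))):
    l=pts(n,L,f,o,55); q=pts(n,R,f,o,55); print(n,'caps',l,q,(l.mean(0)+q.mean(0))/2, ang(q.mean(0),l.mean(0)))
s=pts('top',[(268,143),(535,175),(522,285),(257,253)],6.6,(365,130),46); print('slide',s,s.mean(0))
E
python3 m.py
```

```text
rack top
[[534.1 356.2  45. ]
 [454.  351.9  45. ]
 [458.7  85.7  45. ]
 [541.2  82.   45. ]] [497.  218.9  45. ]
[[463.1  87.1  45. ]
 [455.2 355.2  45. ]
 [534.2 356.6  45. ]
 [544.9  90.   45. ]] [499.4 222.2  45. ]
anvil top face
[[550.3 145.   99. ]
 [551.1 121.6  99. ]
 [479.4 116.9  99. ]
 [478.3 140.   99. ]]
[550.7 133.3  99. ] [478.8 128.5  99. ] (np.float64(-176.11221699562918), np.float64(72.00936984697526)) grip [500.8 129.9  99. ]
horn [429.  127.9  86. ]
[[552.5 124.1  99. ]
 [549.1 144.2  99. ]
 [479.8 141.5  99. ]
 [480.6 120.1  99. ]]
[550.8 134.2  99. ] [480.2 130.8  99. ] (np.float64(-177.262802833988), np.float64(70.67321871646239)) grip [502.2 131.8  99. ]
horn [[429.6 129.1  86.5]]
bed bolts
[[ 588.3 -113.2   59. ]
 [ 534.8 -105.4   59. ]
 [ 564.9 -275.5   59. ]
 [ 511.2 -267.8   59. ]] [ 549.8 -190.5   59. ] (np.float64(-8.313162830112496), np.float64(54.026964071277824)) (np.float64(-8.156819422245846), np.float64(54.28102033219772)) (np.float64(81.82306176148025), np.float64(163.9264715591083)) (np.float64(81.73429145836717), np.float64(164.07418133919086))

[... 380 characters left out ...]
aps [[ 596.6  -83.4   55. ]
 [ 590.3 -142.6   55. ]
 [ 523.7 -133.9   55. ]
 [ 530.6  -75.4   55. ]] [[ 573.9 -245.3   55. ]
 [ 566.9 -303.6   55. ]
 [ 499.8 -296.4   55. ]
 [ 506.6 -236.2   55. ]] [ 548.5 -189.6   55. ] (np.float64(81.7164447176424), np.float64(163.24525128824484))
scene caps [[ 588.7 -140.1   55. ]
 [ 526.1 -131.6   55. ]
 [ 536.2  -72.5   55. ]
 [ 599.3  -83.6   55. ]] [[ 575.6 -244.6   55. ]
 [ 565.5 -301.9   55. ]
 [ 502.2 -293.    55. ]
 [ 512.3 -234.4   55. ]] [ 550.8 -187.7   55. ] (np.float64(81.66785348326673), np.float64(163.2275440318025))
slide [[ 577.3 -144.    46. ]
 [ 564.  -245.6   46. ]
 [ 520.6 -237.8   46. ]
 [ 533.6 -137.8   46. ]] [ 548.9 -191.3   46. ]
```

The bolt, cap and slide readings from the two views agree within about 2 mm. The bed centre is at about (549.5, -190.5) with yaw -8.2°. The anvil's grip point is at about (501.5, 131, 86) with yaw +2.8°, and the rack hole prediction of (499.7, 130.5) matches it. I'll start with a move above the anvil.

```bash
cat > go.py <<'E'
import sys
from h import *
from scipy.spatial.transform import Rotation as Ro
np.set_printoptions(precision=4,suppress=True)
# usage: go.py x y z yaw : from measured pose to target, tool y at yaw from world y, tool z down
x,y,z,w=map(float,sys.argv[1:5]); s=env.observe(); R=np.array(s['tcp_rot']); p=np.array(s['ee_pos'])
c,sn=np.cos(np.radians(w)),np.sin(np.radians(w))
T=np.array([[-c,-sn,0],[-sn,c,0],[0,0,-1]])
print('t',s['t'],'pos',p,'F',s['force'],'M',s['ft_torque'],'g',s['grip_width'])
print('shift m',R.T@(np.array([x,y,z])-p)/1000,'rotvec',Ro.from_matrix(R.T@T).as_rotvec(degrees=True))
E
python3 go.py 501.5 131 200 2.8; python3 go.py 501.5 131 200 2.8
```

```text
t 0.15 pos [147.3491 632.5516 230.5019] F [-0.2803 -0.1683  0.1739] M [-0.0338 -0.0278  0.0244] g 85.57097168129394
shift m [-0.4587 -0.4081  0.0311] rotvec [ -0.0826  -0.0151 -15.9074]
t 0.15 pos [147.3491 632.5516 230.5019] F [-0.2803 -0.1683  0.1739] M [-0.0338 -0.0278  0.0244] g 85.57097168129394
shift m [-0.4587 -0.4081  0.0311] rotvec [ -0.0826  -0.0151 -15.9074]
```

Emit:
send_rows --steps "-0.458 -0.408 0.03 0 0 -16 -1;-0.458 -0.408 0.03 0 0 -16 -1;-0.458 -0.408 0.03 0 0 -16 -1;-0.458 -0.408 0.03 0 0 -16 -1;-0.458 -0.408 0.03 0 0 -16 -1;-0.458 -0.408 0.03 0 0 -16 -1;-0.458 -0.408 0.03 0 0 -16 -1;-0.458 -0.408 0.03 0 0 -16 -1" --squeeze 60

```text
t: 1.15
ee_pos: [436.1, 223.2, 206.9]
tcp_rot: [[-0.999, -0.051, 0.0], [-0.051, 0.999, 0.0], [-0.0, 0.0, -1.0]]
force: [0.7, 0.3, 0.4]
grip_width: 85.4
```

```bash
python3 go.py 501.5 131 200 2.8
```

```text
t 1.15 pos [436.1482 223.153  206.9208] F [0.732  0.3309 0.4098] M [ 0.0314 -0.0543  0.0341] g 85.43215950315877
shift m [-0.0606 -0.0953  0.0069] rotvec [0.0088 0.0285 0.0999]
```

Emit:
send_rows --steps "-0.061 -0.095 0.007 0 0 0 -1;-0.061 -0.095 0.007 0 0 0 -1;-0.061 -0.095 0.007 0 0 0 -1"

```text
t: 1.52
ee_pos: [502.9, 128.2, 199.3]
tcp_rot: [[-0.999, -0.042, -0.0], [-0.042, 0.999, -0.002], [0.0, -0.002, -1.0]]
force: [-1.0, 0.4, -0.5]
grip_width: 85.6
```

```bash
python3 - <<'E'
from h import *
im=save('wrist','w1.png')
E
python3 go.py 501.5 131 150 2.8
```

```text
t 1.575 pos [501.4418 131.1146 199.3465] F [ 0.2599  1.6486 -0.3996] M [0.0024 0.0158 0.0037] g 85.21225911906372
shift m [-0.0001 -0.0001  0.0493] rotvec [-0.0219 -0.0551 -0.1688]
```

View pics/w1.png

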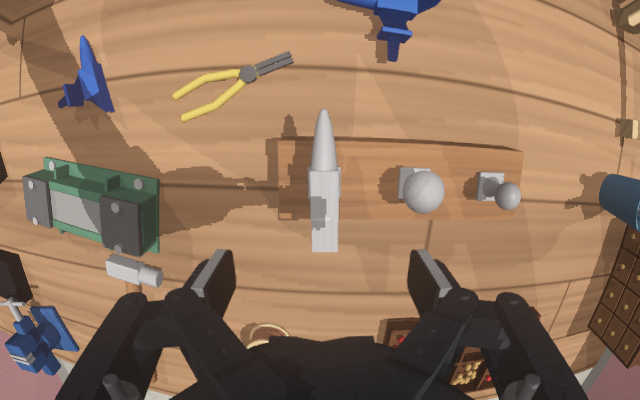

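The wrist view shows the anvil centred between the open fingers. Its top face runs from (311-340,168) to (312-338,252) and the horn tip is at (323,109). I'll check its position from this.

```bash
python3 - <<'E'
from h import *
np.set_printoptions(precision=1,suppress=True)
im=cv2.imread('pics/w1.png'); cv2.imwrite('pics/w1c.png',cv2.resize(im[100:260,270:380],None,fx=3.6,fy=3.6,interpolation=cv2.INTER_CUBIC))
hsv=cv2.cvtColor(im,cv2.COLOR_BGR2HSV)
for v in (172,180,190,215,235,248):
    r=np.where(hsv[v,285:360,1]<70)[0]+285; print(v,r.min(),r.max(),onz('wrist',r.min()-.5,v,99),onz('wrist',r.max()+.5,v,99))
print(onz('wrist',323,109,86.5),onz('wrist',325,252,99),onz('wrist',325,168,99))
E
```

```text
172 308 340 [479.7 118.9  99. ] [478.4 145.3  99. ]
180 308 340 [486.3 119.1  99. ] [485.  145.7  99. ]
190 308 340 [494.6 119.4  99. ] [493.4 146.3  99. ]
215 310 338 [516.2 121.8  99. ] [515. 146.  99.]
235 311 337 [534.3 123.3  99. ] [533.3 146.4  99. ]
248 312 337 [546.7 124.6  99. ] [545.6 147.2  99. ]
[429.1 129.   86.5] [550.  136.5  99. ] [475.8 132.7  99. ]
```

View pics/w1c.png

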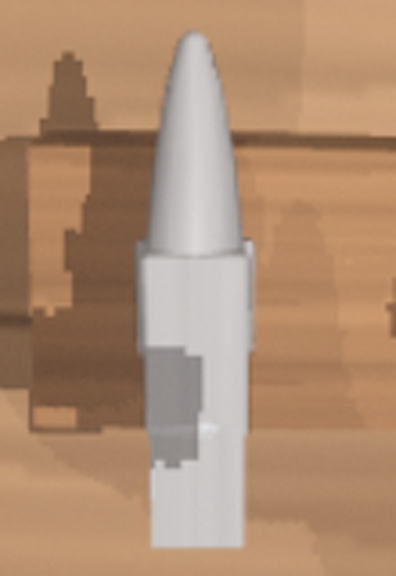

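```bash
python3 go.py 501 132 67 3.2
```

```text
t 1.575 pos [501.4418 131.1146 199.3465] F [ 0.2599  1.6486 -0.3996] M [0.0024 0.0158 0.0037] g 85.21225911906372
shift m [0.0003 0.001  0.1323] rotvec [-0.0217 -0.0552 -0.5688]
```

Emit:
send_rows --steps "0 0.001 0.06 0 0 -0.5 -1;0 0.001 0.11 0 0 -0.5 -1;0 0.001 0.132 0 0 -0.5 -1;0 0.001 0.132 0 0 -0.5 -0.5;0 0.001 0.132 0 0 -0.5 0;0 0.001 0.132 0 0 -0.5 0.3;0 0.001 0.132 0 0 -0.5 0.5;0 0.001 0.132 0 0 -0.5 0.5"

```text
t: 2.58
ee_pos: [502.2, 133.6, 69.4]
tcp_rot: [[-0.998, -0.058, 0.003], [-0.058, 0.998, -0.0], [-0.003, -0.0, -1.0]]
force: [-0.9, -2.4, 6.2]
grip_width: 23.1
```

```bash
python3 go.py 501 132 67 3.2
```

```text
t 2.575 pos [502.2182 133.5847  69.4439] F [-0.8648 -2.3816  6.1915] M [-0.5705  0.1747  0.0148] g 23.142286136120486
shift m [ 0.0013 -0.0015  0.0024] rotvec [-0.0212  0.1512  0.1333]
```

Emit:
send_rows --steps "0 0 0 0 0 0 1;0 0 0 0 0 0 1;0 0 0 0 0 0 1;0 0 0 0 0 0 1"

```text
t: 3.08
ee_pos: [502.2, 133.6, 69.4]
tcp_rot: [[-0.998, -0.058, 0.003], [-0.058, 0.998, -0.0], [-0.003, -0.0, -1.0]]
force: [-0.9, -2.0, 6.3]
grip_width: 23.3
```

```bash
python3 go.py 501 132 67 3.2; python3 -c "
from h import *
save('wrist','w2.png')"; python3 go.py 501 132 67 3.2
```

```text
t 3.075 pos [502.1766 133.5702  69.4269] F [-0.9379 -1.9628  6.2958] M [-0.485   0.1149 -0.0018] g 23.295239514784015
shift m [ 0.0013 -0.0015  0.0024] rotvec [-0.02    0.1463  0.1291]
t 3.125 pos [502.1983 133.6095  69.4547] F [-0.1163 -2.6846  6.6439] M [-0.507   0.1527 -0.0521] g 23.253291635463654
shift m [ 0.0013 -0.0015  0.0025] rotvec [-0.0185  0.1496  0.133 ]
```

View pics/w2.png

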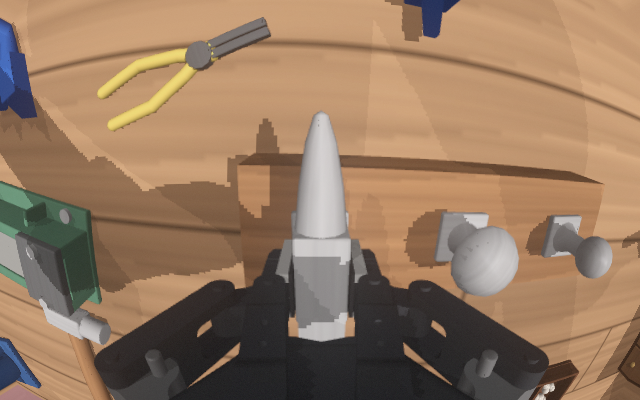

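Emit:
send_rows --steps "0 0 -0.004 0 0 0 1;0 0 -0.01 0 0 0 1;0 0 -0.02 0 0 0 1;0 0 -0.035 0 0 0 1;0 0 -0.06 0 0 0 1;0 0 -0.09 0 0 0 1;0 0 -0.09 0 0 0 1"

```text
t: 4.0
ee_pos: [503.2, 135.1, 160.8]
tcp_rot: [[-0.998, -0.059, 0.006], [-0.059, 0.998, 0.002], [-0.006, 0.001, -1.0]]
force: [0.5, 1.2, -5.1]
grip_width: 23.1
```

```bash
python3 - <<'E'
from h import *
np.set_printoptions(precision=1,suppress=True)
P=env.camera_params('wrist')
s=env.observe(); print(s['ee_pos'],s['force'],s['ft_torque']); save('wrist','w3.png'); save('scene','s3.png'); s=env.observe(); print(s['ee_pos'],s['force'])
E
python3 go.py 549.5 -190.5 160 -8.2
```

```text
[503.2 135.1 160.8] [ 0.5  1.2 -5.1] [-0.  -0.1 -0. ]
[500.8 134.1 157.9] [-0.4 -0.5 -6.2]
t 4.1 pos [500.764  134.1272 157.8771] F [-0.4124 -0.5462 -6.2455] M [-0.0025  0.0373  0.0525] g 22.489478225398248
shift m [-0.0294 -0.3269 -0.0021] rotvec [ 0.0038  0.0262 11.5954]
```

View pics/w3.png

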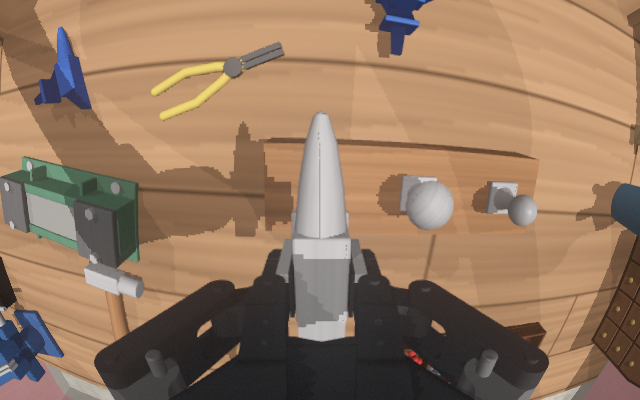

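View pics/s3.png

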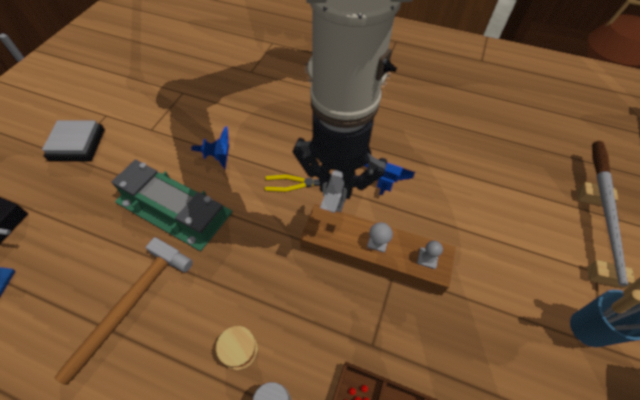

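The anvil is lifted clear and hangs upright in the grip, with the horn tip at (321,112) in the wrist view. The rack's other two stakes have not moved. Next I'll move above the +26 mm end of the slide.

```bash
python3 go.py 553.4 -163.8 150 -8.2
```

```text
t 4.1 pos [500.764  134.1272 157.8771] F [-0.4124 -0.5462 -6.2455] M [-0.0025  0.0373  0.0525] g 22.489478225398248
shift m [-0.0349 -0.3005  0.0079] rotvec [ 0.0038  0.0262 11.5954]
```

Emit:
send_rows --steps "-0.005 -0.04 0 0 0 2 1;-0.012 -0.1 0 0 0 4 1;-0.018 -0.16 0 0 0 6 1;-0.025 -0.22 0 0 0 8 1;-0.031 -0.27 0 0 0 10 1;-0.034 -0.295 0 0 0 11.5 1;-0.035 -0.3 0.008 0 0 11.5 1;-0.035 -0.3 0.008 0 0 11.5 1"

```text
t: 5.1
ee_pos: [552.3, -161.2, 147.9]
tcp_rot: [[-0.99, 0.139, -0.004], [0.139, 0.99, 0.002], [0.004, 0.002, -1.0]]
force: [0.1, 0.5, -3.5]
grip_width: 23.2
```

Emit:
send_rows --steps "0 0 0 0 0 0 1;0 0 0 0 0 0 1;0 0 0 0 0 0 1;0 0 0 0 0 0 1"

```text
t: 5.6
ee_pos: [553.7, -163.0, 150.1]
tcp_rot: [[-0.99, 0.141, 0.0], [0.141, 0.99, -0.0], [-0.0, -0.0, -1.0]]
force: [0.6, 0.4, -4.9]
grip_width: 23.4
```

```bash
python3 go.py 553.4 -163.8 150 -8.2; python3 - <<'E'
from h import *
np.set_printoptions(precision=2,suppress=True)
s=env.observe(); P=env.camera_params('wrist'); save('wrist','w4.png')
s2=env.observe(); R=np.array(s['tcp_rot']); print(s['ee_pos'],s2['ee_pos'],s['force'],s2['force'],R)
zt=s['ee_pos'][2]
# horn tip height: seated TCP 69.4 <-> horn 86.5
p=onz('wrist',321,112,zt+17.1,P); print('horn rel tool',R.T@(p-s['ee_pos']))
im=cv2.imread('pics/w4.png'); cv2.imwrite('pics/w4c.png',cv2.resize(im[95:255,250:390],None,fx=3.6,fy=3.6,interpolation=cv2.INTER_CUBIC))
E
```

```text
t 5.6 pos [ 553.7234 -162.9778  150.1104] F [ 0.5518  0.3807 -4.9457] M [ 0.0229 -0.0107  0.0048] g 23.411052423135295
shift m [ 0.0002 -0.0009  0.0001] rotvec [-0.0004  0.0203  0.1174]
[ 553.72 -162.98  150.11] [ 553.7  -163.13  150.06] [ 0.55  0.38 -4.95] [ 1.35  0.6  -4.09] [[-0.99  0.14  0.  ]
 [ 0.14  0.99 -0.  ]
 [-0.   -0.   -1.  ]]
horn rel tool [ 72.01  -0.38 -17.13]
```

View pics/w4.png

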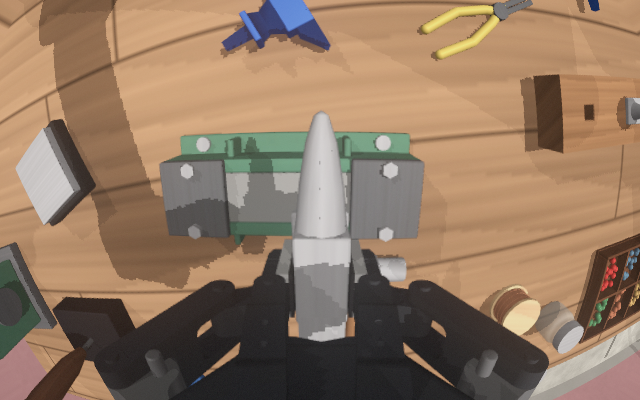

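View pics/w4c.png

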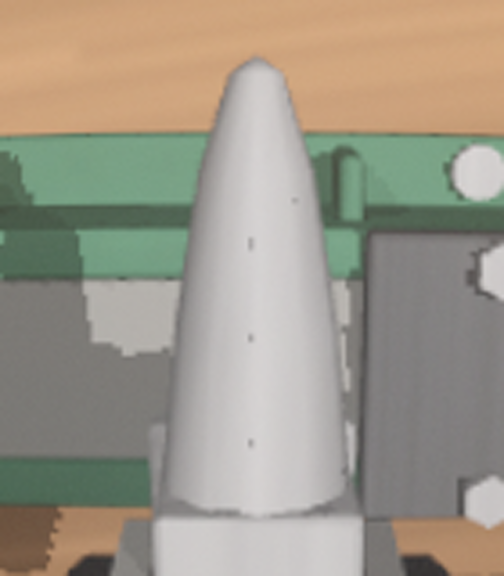

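The grip is centred: the horn tip lies 72.0 mm ahead of the TCP, so the anvil's origin is under it. I'll cross-check the bed using the cap bolts in this wrist view at (187,171), (195,232), (390,171) and (386,234).

```bash
python3 - <<'E'
from h import *
np.set_printoptions(precision=2,suppress=True)
b=np.array([onz('wrist',u,v,59) for u,v in((390,171),(386,234),(187,171),(195,232))]); print(b,b.mean(0))
d=(b[0]+b[1]-b[2]-b[3])/2; print(np.degrees(np.arctan2(d[0],d[1])),np.linalg.norm(d), np.linalg.norm(b[0]-b[1]))
E
python3 go.py 553.4 -163.8 101 -8.25
```

```text
[[ 536.15 -106.48   59.  ]
 [ 589.06 -113.75   59.  ]
 [ 512.16 -268.49   59.  ]
 [ 565.69 -275.66   59.  ]] [ 550.77 -191.09   59.  ]
8.318591861749496 163.68219172229624 53.410011147210945
t 5.65 pos [ 553.7028 -163.1258  150.0616] F [ 1.3522  0.6013 -4.087 ] M [-0.0306 -0.0157  0.0879] g 23.130956136226192
shift m [ 0.0002 -0.0007  0.0491] rotvec [-0.0027  0.019   0.1542]
```

Emit:
send_rows --steps "-0.0003 0 0.02 0 0 0.1 1;-0.0003 0 0.035 0 0 0.1 1;-0.0003 0 0.045 0 0 0.1 1;-0.0003 0 0.05 0 0 0.1 1;-0.0003 0 0.052 0 0 0.1 1;-0.0003 0 0.052 0 0 0.1 1;-0.0003 0 0.052 0 0 0.1 1"

```text
t: 6.52
ee_pos: [554.3, -163.4, 98.3]
tcp_rot: [[-0.99, 0.143, 0.001], [0.143, 0.99, -0.0], [-0.001, -0.0, -1.0]]
force: [0.7, 0.6, -4.9]
grip_width: 23.0
```

Emit:
send_rows --steps "0 0 0.0005 0 0 0 1;0 0 0.001 0 0 0 1;0 0 0.0015 0 0 0 1;0 0 0.0015 0 0 0 1"

```text
t: 7.02
ee_pos: [553.9, -163.3, 96.3]
tcp_rot: [[-0.99, 0.143, -0.0], [0.143, 0.99, 0.0], [0.0, 0.0, -1.0]]
force: [-0.0, 0.9, -5.5]
grip_width: 23.6
```

Emit:
send_rows --steps "0 0 0.0005 0 0 0 1;0 0 0.001 0 0 0 1;0 0 0.001 0 0 0 1;0 0 0.001 0 0 0 1"

```text
t: 7.52
ee_pos: [553.9, -163.3, 95.3]
tcp_rot: [[-0.99, 0.143, -0.0], [0.143, 0.99, 0.0], [0.0, 0.0, -1.0]]
force: [-0.3, -0.4, -4.6]
grip_width: 22.8
```

Emit:
send_rows --steps "0 0 0.0005 0 0 0 1;0 0 0.0005 0 0 0 1;0 0 0.0005 0 0 0 1"

```text
t: 7.9
ee_pos: [554.0, -163.3, 95.0]
tcp_rot: [[-0.99, 0.143, 0.0], [0.143, 0.99, -0.0], [-0.0, -0.0, -1.0]]
force: [-1.0, 0.8, -3.7]
grip_width: 23.0
```

Emit:
send_rows --steps "0 0 0.0005 0 0 0 1;0 0 0.0005 0 0 0 1;0 0 0.0005 0 0 0 1"

```text
t: 8.28
ee_pos: [553.9, -163.3, 94.4]
tcp_rot: [[-0.99, 0.143, 0.0], [0.143, 0.99, 0.0], [-0.0, 0.0, -1.0]]
force: [-0.6, -0.4, -3.4]
grip_width: 23.4
```

```bash
python3 go.py 553.4 -163.8 95 -8.25
```

```text
t 8.275 pos [ 553.9475 -163.3018   94.3863] F [-0.6491 -0.4087 -3.4486] M [-0.006   0.0038 -0.0267] g 23.41000848219705
shift m [ 0.0005 -0.0006 -0.0006] rotvec [0.0011 0.0043 0.0423]
```

Emit:
send_rows --steps "0 0 0.0005 0 0 0 1;0 0 0.0005 0 0 0 1;0 0 0.0005 0 0 0 1;0 0 0.0005 0 0 0 1"

```text
t: 8.78
ee_pos: [553.9, -163.3, 93.9]
tcp_rot: [[-0.99, 0.143, 0.0], [0.143, 0.99, 0.0], [-0.0, 0.0, -1.0]]
force: [-0.7, -0.1, -4.1]
grip_width: 23.3
```

```bash
python3 go.py 553.4 -163.8 95 -8.25
```

```text
t 8.775 pos [ 553.9148 -163.2808   93.8675] F [-0.6973 -0.1009 -4.0553] M [0.0592 0.055  0.0106] g 23.250516643773754
shift m [ 0.0004 -0.0006 -0.0011] rotvec [0.0004 0.0016 0.0413]
```

Emit:
send_rows --steps "0 0 0.0005 0 0 0 1;0 0 0.001 0 0 0 1;0 0 0.001 0 0 0 1;0 0 0.001 0 0 0 1"

```text
t: 9.28
ee_pos: [553.9, -163.3, 92.9]
tcp_rot: [[-0.99, 0.143, 0.0], [0.143, 0.99, 0.0], [-0.0, 0.0, -1.0]]
force: [-0.3, -0.1, -3.8]
grip_width: 23.2
```

```bash
python3 - <<'E'
from h import *
F=[]
for i in range(5):
    s=env.observe(); F.append(s['force']); save('scene','s5_%d.png'%i)
print(np.mean(F,0),np.std(F,0),s['ee_pos'])
E
```

```text
[-0.46017753  0.14021686 -3.76360128] [0.39470805 0.3973127  0.32263449] [ 553.89816949 -163.31694942   92.85524998]
```

The force is steady at about 1.1 N above the free-hanging baseline while z follows the command one for one. That fits the plug yielding, so I'll continue in small steps.

Emit:
send_rows --steps "0 0 0.0005 0 0 0 1;0 0 0.001 0 0 0 1;0 0 0.0015 0 0 0 1;0 0 0.0015 0 0 0 1"

```text
t: 10.02
ee_pos: [553.9, -163.3, 91.3]
tcp_rot: [[-0.99, 0.143, -0.0], [0.143, 0.99, 0.0], [0.0, 0.0, -1.0]]
force: [-0.3, -0.2, -3.7]
grip_width: 23.4
```

Emit:
send_rows --steps "0 0 0.0005 0 0 0 1;0 0 0.001 0 0 0 1;0 0 0.0015 0 0 0 1;0 0 0.0015 0 0 0 1"

```text
t: 10.52
ee_pos: [553.9, -163.3, 89.8]
tcp_rot: [[-0.99, 0.143, -0.0], [0.143, 0.99, 0.0], [0.0, 0.0, -1.0]]
force: [0.3, 0.0, -4.8]
grip_width: 23.0
```

```bash
python3 - <<'E'
from h import *
F=[]
for i in range(5):
    s=env.observe(); F.append(s['force']); im=save('scene','s6.png')
print(np.mean(F,0),np.std(F,0),s['ee_pos'],s['ft_torque'],s['t'])
save('wrist','w6.png')
cv2.imwrite('pics/s6c.png',cv2.resize(im[120:260,90:260,::-1],None,fx=4.4,fy=4.4,interpolation=cv2.INTER_CUBIC))
E
```

```text
[ 0.05806909  0.00802676 -3.58407544] [0.29057098 0.57577187 0.62168281] [ 553.88221591 -163.30856545   89.86300586] [ 0.0267894  -0.04610455  0.01480968] 10.725
```

View pics/s6c.png

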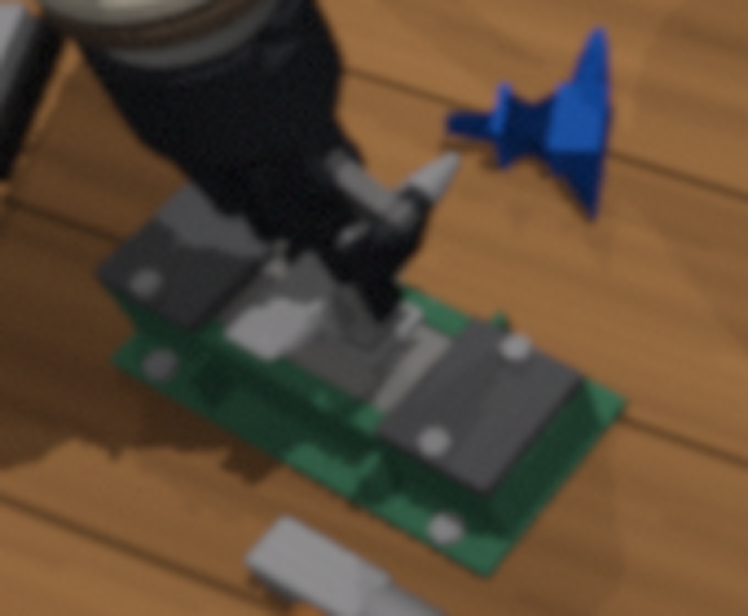

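View pics/w6.png

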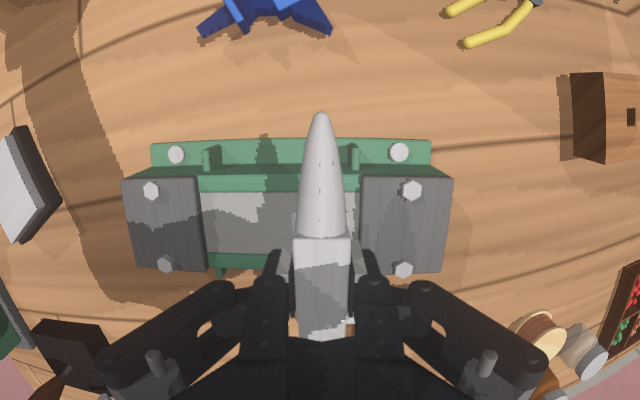

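The shank has sunk about 5.5 mm below the slide's surface at only about 1 N, so it touched down directly on the plug. The TCP is at bed y ≈ 27.8 and the socket can be no farther than 26, so I'll centre about 2 mm back before going deeper, watching the side forces.

Emit:
send_rows --steps "0 -0.0005 0 0 0 0 1;0 -0.001 0 0 0 0 1;0 -0.0015 0 0 0 0 1;0 -0.002 0 0 0 0 1;0 -0.002 0 0 0 0 1"

```text
t: 11.45
ee_pos: [553.6, -165.3, 89.9]
tcp_rot: [[-0.99, 0.143, -0.0], [0.143, 0.99, -0.0], [0.0, -0.0, -1.0]]
force: [0.1, 0.5, -2.6]
grip_width: 23.2
```

```bash
cat > f.py <<'E'
from h import *
np.set_printoptions(precision=2,suppress=True)
F=[];M=[];p=[]
for i in range(5):
    s=env.observe(); F.append(s['force']);M.append(s['ft_torque']);p.append(s['ee_pos']); env.capture('scene')
R=np.array(s['tcp_rot']); p=np.mean(p,0); d=p-[550.0,-190.8,0]; a=np.radians(8.25)
print('t',s['t'],'tool F',R.T@np.mean(F,0),'+-',np.std(F,0)/5**.5,'M',R.T@np.mean(M,0),'pos',p,'bed xy',d[0]*np.cos(a)-d[1]*np.sin(a),d[0]*np.sin(a)+d[1]*np.cos(a),'tilt',R[2,:2]*57.3)
E
python3 f.py
```

```text
t 11.65 tool F [0.13 0.85 3.53] +- [0.1  0.14 0.33] M [-0.19 -0.03  0.  ] pos [ 553.59 -165.31   89.86] bed xy -0.10121737410159115 25.744186166054362 tilt [ 0. -0.]
```

Emit:
send_rows --steps "0 0.0005 0 0 0 0 1;0 0.001 0 0 0 0 1;0 0.001 0 0 0 0 1"

```text
t: 12.08
ee_pos: [553.7, -164.6, 89.9]
tcp_rot: [[-0.99, 0.143, 0.0], [0.143, 0.99, -0.0], [-0.0, -0.0, -1.0]]
force: [-0.4, -1.8, -3.2]
grip_width: 23.3
```

```bash
python3 f.py
```

```text
t 12.275 tool F [-0.05 -1.15  3.57] +- [0.2  0.21 0.13] M [ 0.23 -0.   -0.  ] pos [ 553.71 -164.53   89.88] bed xy -0.09864885477563501 26.52778022667623 tilt [ 0.   -0.01]
```

Emit:
send_rows --steps "0 0.0005 0 0 0 0 1;0 0.001 0 0 0 0 1;0 0.001 0 0 0 0 1"

```text
t: 12.7
ee_pos: [553.9, -163.1, 89.8]
tcp_rot: [[-0.99, 0.143, -0.0], [0.143, 0.99, 0.0], [0.0, 0.0, -1.0]]
force: [-0.1, -0.6, -3.2]
grip_width: 23.2
```

```bash
python3 f.py
```

```text
t 12.9 tool F [-0.06 -0.52  3.52] +- [0.04 0.04 0.19] M [ 0.13 -0.01 -0.01] pos [ 553.92 -163.14   89.85] bed xy -0.08743277892481371 27.939406037755106 tilt [0.   0.01]
```

Emit:
send_rows --steps "0 0.0005 0 0 0 0 1;0 0.001 0 0 0 0 1;0 0.001 0 0 0 0 1"

```text
t: 13.32
ee_pos: [554.1, -162.3, 89.9]
tcp_rot: [[-0.99, 0.143, -0.0], [0.143, 0.99, 0.0], [0.0, -0.0, -1.0]]
force: [-0.3, -0.3, -3.7]
grip_width: 23.1
```

```bash
python3 f.py
```

```text
t 13.525 tool F [ 0.03 -0.79  3.7 ] +- [0.18 0.21 0.41] M [ 0.18 -0.02  0.  ] pos [ 554.04 -162.25   89.86] bed xy -0.09993742347463241 28.831137230200433 tilt [0. 0.]
```

Emit:
send_rows --steps "0 -0.001 0 0 0 0 1;0 -0.002 0 0 0 0 1;0 -0.003 0 0 0 0 1;0 -0.0035 0 0 0 0 1;0 -0.0035 0 0 0 0 1"

```text
t: 14.2
ee_pos: [553.5, -165.8, 89.9]
tcp_rot: [[-0.99, 0.143, -0.0], [0.143, 0.99, 0.0], [0.0, 0.0, -1.0]]
force: [0.3, -0.3, -3.3]
grip_width: 23.2
```

```bash
python3 f.py
```

```text
t 14.4 tool F [0.48 0.47 3.5 ] +- [0.21 0.26 0.15] M [-0.18 -0.01 -0.01] pos [ 553.52 -165.78   89.85] bed xy -0.10852803933510735 25.26166752578634 tilt [ 0. -0.]
```

Emit:
send_rows --steps "0 -0.0005 0 0 0 0 1;0 -0.001 0 0 0 0 1;0 -0.001 0 0 0 0 1"

```text
t: 14.82
ee_pos: [553.4, -166.8, 89.9]
tcp_rot: [[-0.99, 0.143, 0.0], [0.143, 0.99, -0.0], [-0.0, -0.0, -1.0]]
force: [0.6, 1.0, -4.1]
grip_width: 23.0
```

```bash
python3 f.py
```

```text
t 15.025 tool F [0.1  0.59 3.84] +- [0.28 0.14 0.14] M [-0.19  0.   -0.  ] pos [ 553.39 -166.8    89.85] bed xy -0.08550580650970385 24.24070725493567 tilt [ 0. -0.]
```

Emit:
send_rows --steps "0 -0.0005 0 0 0 0 1;0 -0.001 0 0 0 0 1;0 -0.001 0 0 0 0 1"

```text
t: 15.45
ee_pos: [553.2, -167.7, 89.8]
tcp_rot: [[-0.99, 0.143, -0.0], [0.143, 0.99, 0.0], [0.0, 0.0, -1.0]]
force: [0.4, 0.1, -2.6]
grip_width: 23.1
```

```bash
python3 f.py
```

```text
t 15.65 tool F [-0.24  0.63  3.34] +- [0.15 0.17 0.33] M [-0.2   0.01 -0.02] pos [ 553.24 -167.76   89.85] bed xy -0.09855399479026694 23.262182093355406 tilt [0. 0.]
```

Emit:
send_rows --steps "0 -0.0005 0 0 0 0 1;0 -0.001 0 0 0 0 1;0 -0.001 0 0 0 0 1"

```text
t: 16.08
ee_pos: [553.2, -168.0, 89.8]
tcp_rot: [[-0.99, 0.142, -0.0], [0.142, 0.99, 0.001], [0.0, 0.001, -1.0]]
force: [0.8, 3.2, -4.5]
grip_width: 23.3
```

```bash
python3 f.py
```

```text
t 16.275 tool F [-0.13  3.64  3.58] +- [0.22 0.31 0.25] M [-0.95  0.02  0.01] pos [ 553.22 -168.03   89.85] bed xy -0.07696445056209145 22.99289323365827 tilt [0.   0.04]
```

I felt the -y wall at bed y = 23.0, so with 5.8 mm of clearance at this depth the socket centre is at y ≈ 25.9. I'll centre there and descend.

Emit:
send_rows --steps "0 0.001 0 0 0 0 1;0 0.002 0 0 0 0 1;0 0.003 0 0 0 0 1;0 0.0036 0 0 0 0 1;0 0.0036 0 0 0 0 1"

```text
t: 16.95
ee_pos: [553.5, -165.7, 89.9]
tcp_rot: [[-0.99, 0.143, -0.0], [0.143, 0.99, -0.0], [-0.0, -0.0, -1.0]]
force: [-1.6, -0.3, -3.7]
grip_width: 23.4
```

```bash
python3 f.py
```

```text
t 17.15 tool F [ 0.37 -0.81  3.7 ] +- [0.29 0.19 0.16] M [ 0.23 -0.03 -0.02] pos [ 553.55 -165.49   89.86] bed xy -0.11860519888718812 25.560538173180547 tilt [ 0.   -0.01]
```

Now descend about 8 mm, adding 0.3 mm in y.

Emit:
send_rows --steps "0 0.0003 0.001 0 0 0 1;0 0.0003 0.002 0 0 0 1;0 0.0003 0.003 0 0 0 1;0 0.0003 0.004 0 0 0 1;0 0.0003 0.005 0 0 0 1;0 0.0003 0.006 0 0 0 1;0 0.0003 0.007 0 0 0 1;0 0.0003 0.008 0 0 0 1"

```text
t: 18.2
ee_pos: [553.7, -164.9, 81.8]
tcp_rot: [[-0.99, 0.143, -0.0], [0.143, 0.99, 0.0], [0.0, 0.0, -1.0]]
force: [0.0, -0.5, -3.4]
grip_width: 23.5
```

```bash
python3 f.py
```

```text
t 18.4 tool F [-0.4  -0.75  3.37] +- [0.16 0.1  0.07] M [ 0.22 -0.06  0.02] pos [ 553.68 -164.86   81.78] bed xy -0.08085792662512814 26.203214433306368 tilt [0. 0.]
```

Emit:
send_rows --steps "0 -0.0003 0.001 0 0 0 1;0 -0.0003 0.002 0 0 0 1;0 -0.0003 0.003 0 0 0 1;0 -0.0003 0.004 0 0 0 1;0 -0.0003 0.005 0 0 0 1;0 -0.0003 0.006 0 0 0 1"

```text
t: 19.2
ee_pos: [553.6, -165.0, 75.8]
tcp_rot: [[-0.99, 0.143, -0.0], [0.143, 0.99, 0.0], [0.0, 0.0, -1.0]]
force: [0.1, 0.5, -2.1]
grip_width: 23.0
```

```bash
python3 f.py
```

```text
t 19.4 tool F [-0.34  0.39  2.43] +- [0.14 0.09 0.17] M [-0.16 -0.03  0.02] pos [ 553.66 -165.01   75.77] bed xy -0.08112356237920615 26.051653243918658 tilt [0.   0.01]
```

Emit:
send_rows --steps "0 -0.0001 0.001 0 0 0 1;0 -0.0001 0.002 0 0 0 1;0 -0.0001 0.003 0 0 0 1;0 -0.0001 0.004 0 0 0 1;0 -0.0001 0.0045 0 0 0 1;0 -0.0001 0.005 0 0 0 1"

```text
t: 20.2
ee_pos: [553.6, -165.1, 70.8]
tcp_rot: [[-0.99, 0.143, -0.0], [0.143, 0.99, 0.0], [0.0, 0.0, -1.0]]
force: [1.0, 0.7, -2.7]
grip_width: 22.8
```

```bash
python3 f.py
```

```text
t 20.4 tool F [-0.23  1.23  2.3 ] +- [0.18 0.29 0.32] M [-0.43 -0.02 -0.01] pos [ 553.61 -165.19   70.82] bed xy -0.10262126435965246 25.86660324183211 tilt [0.01 0.  ]
```

Emit:
send_rows --steps "0 0.0002 0.0005 0 0 0 1;0 0.0002 0.001 0 0 0 1;0 0.0002 0.001 0 0 0 1;0 0.0002 0.001 0 0 0 1"

```text
t: 20.95
ee_pos: [553.6, -165.2, 69.9]
tcp_rot: [[-0.99, 0.143, -0.0], [0.143, 0.99, -0.0], [0.0, -0.0, -1.0]]
force: [0.4, 1.2, -3.4]
grip_width: 23.4
```

```bash
python3 f.py
```

```text
t 21.15 tool F [-0.37  1.03  3.07] +- [0.24 0.14 0.14] M [-0.26 -0.05  0.  ] pos [ 553.62 -165.15   69.87] bed xy -0.0979192372295854 25.908418273470318 tilt [ 0. -0.]
```

Emit:
send_rows --steps "0 0 0.0005 0 0 0 1;0 0 0.0005 0 0 0 1;0 0 0.0005 0 0 0 1"

```text
t: 21.58
ee_pos: [553.7, -165.2, 69.5]
tcp_rot: [[-0.99, 0.143, 0.0], [0.143, 0.99, -0.0], [-0.0, -0.0, -1.0]]
force: [-1.2, 0.4, -0.1]
grip_width: 23.3
```

```bash
python3 f.py
```

```text
t 21.775 tool F [ 0.75  0.36 -0.76] +- [0.22 0.09 0.32] M [-0.18  0.19 -0.01] pos [ 553.66 -165.17   69.52] bed xy -0.05483755686558034 25.88717391708706 tilt [-0.01 -0.01]
```

Emit:
send_rows --steps "0 0 0.0004 0 0 0 1;0 0 0.0004 0 0 0 1;0 0 0.0004 0 0 0 1"

```text
t: 22.2
ee_pos: [553.7, -165.2, 69.4]
tcp_rot: [[-0.99, 0.143, 0.0], [0.143, 0.99, -0.0], [-0.0, -0.0, -1.0]]
force: [-2.3, 0.5, 4.2]
grip_width: 23.1
```

```bash
python3 f.py
```

```text
t 22.4 tool F [ 2.83  0.42 -5.17] +- [0.12 0.24 0.28] M [-0.23  0.59 -0.03] pos [ 553.71 -165.19   69.45] bed xy -0.007016149376706693 25.879679814313107 tilt [-0.02 -0.01]
```

The shoulder is home: z stopped at 69.45, which is the same grip height as in the rack. I'll relax the press and release.

Emit:
send_rows --steps "0 0 -0.0004 0 0 0 1;0 0 -0.0004 0 0 0 1;0 0 -0.0004 0 0 0 0.2;0 0 -0.0004 0 0 0 0;0 0 -0.0004 0 0 0 -0.3;0 0 -0.0004 0 0 0 -0.5;0 0 -0.0004 0 0 0 -0.5;0 0 -0.0004 0 0 0 -0.5"

```text
t: 23.45
ee_pos: [553.7, -165.0, 69.4]
tcp_rot: [[-0.99, 0.143, 0.0], [0.143, 0.99, 0.0], [-0.0, 0.0, -1.0]]
force: [0.2, -0.2, 0.3]
grip_width: 63.8
```

```bash
python3 f.py; python3 -c "
from h import *
save('wrist','w7.png')"
```

```text
t 23.65 tool F [-0.06  0.03 -0.12] +- [0.16 0.23 0.06] M [ 0.   -0.01  0.02] pos [ 553.64 -165.05   69.36] bed xy -0.09001201519106417 26.005490357117424 tilt [-0.  0.]
```

View pics/w7.png

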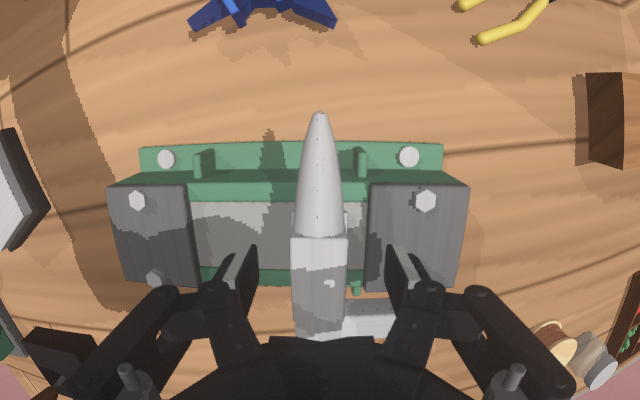

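The fingers are clear on both sides and the anvil stands square, horn tip at (320,112) over the front. I'll retreat straight up.

Emit:
send_rows --steps "0 0 -0.01 0 0 0 -0.5;0 0 -0.03 0 0 0 -0.5;0 0 -0.06 0 0 0 -0.5;0 0 -0.1 0 0 0 -0.5;0 0 -0.15 0 0 0 -0.5;0 0 -0.18 0 0 0 -0.5;0 0 -0.18 0 0 0 -0.5"

```text
t: 24.62
ee_pos: [555.6, -165.6, 253.4]
tcp_rot: [[-0.99, 0.143, 0.007], [0.143, 0.99, -0.002], [-0.007, -0.001, -1.0]]
force: [-0.2, -0.1, -0.9]
grip_width: 64.1
```

Emit:
send_rows --steps "0.06 0.06 -0.03 0 0 0 -0.5;0.08 0.12 -0.04 0 0 0 -0.5;0.08 0.15 -0.04 0 0 0 -0.5;0.08 0.15 -0.04 0 0 0 -0.5;0.08 0.15 -0.04 0 0 0 -0.5"

```text
t: 25.25
ee_pos: [495.4, -5.6, 288.8]
tcp_rot: [[-0.99, 0.142, -0.001], [0.142, 0.99, -0.001], [0.001, -0.001, -1.0]]
force: [0.4, -0.3, 0.0]
grip_width: 63.9
```

```bash
python3 - <<'E'
from h import *
a=save('top','t8.png'); b=save('scene','s8.png'); w=save('wrist','w8.png')
A=cv2.resize(a[130:215,195:490,::-1],None,fx=2.7,fy=2.7,interpolation=cv2.INTER_CUBIC)
B=cv2.resize(b[120:270,90:260,::-1],None,fx=2,fy=2,interpolation=cv2.INTER_CUBIC)
C=np.zeros((A.shape[0]+B.shape[0],A.shape[1],3),np.uint8); C[:A.shape[0]]=A; C[A.shape[0]:,:B.shape[1]]=B; D=cv2.resize(w[:,:,::-1],(448,280)); C[A.shape[0]:A.shape[0]+280,344:344+448]=D
cv2.imwrite('pics/c8.png',C); s=env.observe(); print(s['t'],s['ee_pos'],s['force'])
E
```

```text
25.4 [495.66232517  -6.83415699 288.70455957] [ 0.26492945 -0.74511401 -0.56622299]
```

View pics/c8.png

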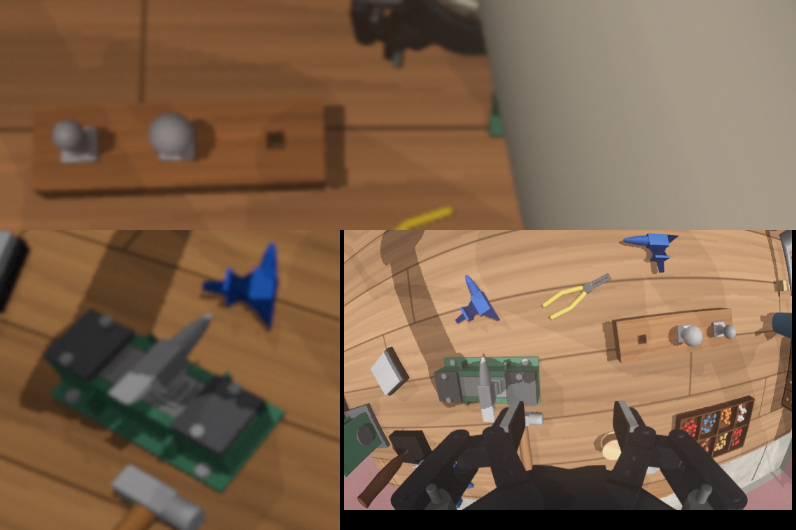

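The anvil stands in the bed with its horn to the front, and the rack's two other stakes are unmoved. I'll check the expected seated points against this scene view.

```bash
python3 - <<'E'
from h import *
np.set_printoptions(precision=1,suppress=True)
a=np.radians(-8.25); ex=np.array([np.cos(a),np.sin(a)]); ey=np.array([-np.sin(a),np.cos(a)])
im=cv2.imread('pics/s8.png'); f=6; o=(130,140)
c=cv2.resize(im[140:240,130:240],None,fx=f,fy=f,interpolation=cv2.INTER_CUBIC)
for n,(x,y,z) in {'horn':(-72,0,41.5),'h1':(50,-12,54),'h2':(50,12,54),'t1':(-22,-12,54),'t2':(-22,12,54),'s1':(16,-16,6),'s2':(16,16,6)}.items():
    w=np.r_[np.array([550.0,-190.8])+x*ex+(y+25.9)*ey,45+z]; p=proj('scene',w); q=((p-o+.5)*f-.5).astype(int); print(n,w,p,q)
    cv2.circle(c,tuple(int(k) for k in q),4,(0,0,255),1)
cv2.imwrite('pics/s8o.png',c)
E
```

```text
horn [ 482.5 -154.8   86.5] [194.7 161.9] [390 133]
h1 [ 601.5 -184.2   99. ] [142.8 201.9] [ 79 373]
h2 [ 604.9 -160.5   99. ] [153.1 207.6] [141 408]
t1 [ 530.2 -173.9   99. ] [170.4 173.5] [245 203]
t2 [ 533.7 -150.1   99. ] [180.5 178.7] [305 234]
s1 [ 567.3 -183.3   51. ] [163.4 201.5] [203 371]
s2 [ 571.8 -151.6   51. ] [176.3 208.6] [280 414]
```

View pics/s8o.png

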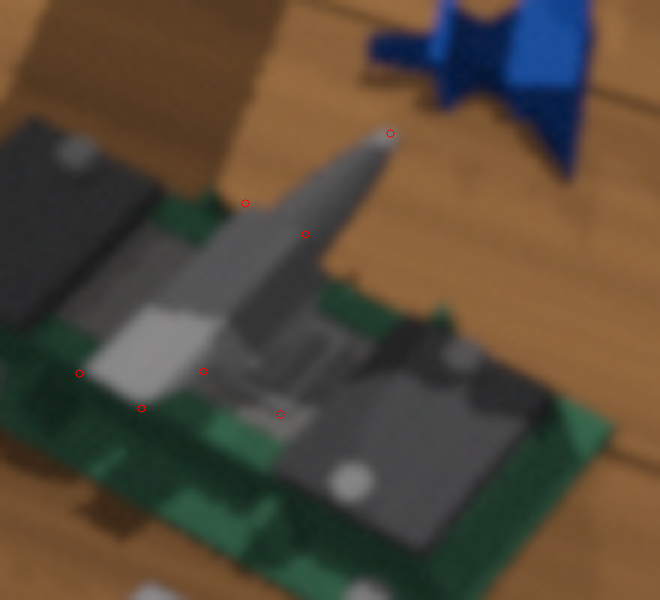

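The horn tip and heel corners match the fully seated prediction to within about 1–2 px, so I'm handing in.

```bash
python3 -c "
from h import *
print(env.finish_job(), env.observe()['t'])"
```

```text
the job is handed in; nothing more can be done
the job is handed in; nothing more can be done
```

The horn anvil is seated in the bench stake holder with its horn out over the front edge. I handed the job in at about 25.4 s.

- **Finding the socket:** I lowered the tip lightly at the +26 mm end of the slide, where the drag was to start, and it landed straight on the dust plug. That meant the search drag was not needed. I did drag the tip sideways inside the socket until it met one wall, at about 4 N. That put the centre at about y = +25.9 mm in the bed frame, right at the end of the stated range.
- **Seating and release:** I centred the anvil and eased it down. It stopped firmly at 69.45 mm tool height, the same as in the rack (69.4 mm). The last press before release was about 5 N upward on the tool (about 10 N above the free-hanging reading). I relaxed it and let go.
- **Checks after release:**
  - The force on the tool was about 0 N.
  - In the scene view, the horn tip and heel corners lie within about 1–2 px of where a fully seated anvil should be.
  - The other two stakes look unmoved in the rack, and the arm was well clear, touching nothing.
- **Not conclusive:** I could not inspect the slide for scoring. The top camera's view of the anvil was blocked by the arm, so the final placement rests on the scene and wrist views. I found no checks that disagreed.

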